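# Put three pieces of tackle back in their own trays

## Robot

A 6-joint arm with a two-finger parallel gripper is mounted at the origin on the work surface. World frame = base frame: x ahead of the robot, y to its left, z up, the work surface at z = 0. Lengths are in mm, angles in rad, forces in N, time in s.
With the tool pointing down it reaches from about 325 to 875 mm from the base axis. Payload 4.4 kg.
Tool frame: the origin (TCP) lies on the centre line of the jaws, within the pads' length; the fingertips stand ahead of it and the grasp point (between the pads) lies 6 mm ahead of it (ctrl.tcp_to_tips is the z of the fingertips in the tool frame, in mm); z points along the fingers, y is the direction in which the jaws open and shut (so a half turn about z gives the same grasp; the last joint's range is limited). The gripper opens to 85 mm and grips with 20 to 120 N. Pads are 22 mm wide; open, the fingers measure 114 mm over their backs; the gripper's body (76 mm by 85 mm) begins 54 mm behind the grasp point. The pads swing forward as they close: fully open they stand 13 mm farther back than shut.
Start: joints at [-1.387, 0.207, 1.542, -0, 1.393, -0.15], TCP at [188.378, -543.269, 222.982] pointing down, gripper open.
Joint ranges: [-2.73, 2.73], [-0.86, 2.22], [0.23, 2.46], [-1.11, 4.25], [0.08, 2.63], [-2.82, 2.82]. Speed limits (rad/s): [2.79, 2.79, 3.14, 3.14, 3.14, 3.14].

## Interface

Orientations are given as a 3x3 rotation matrix whose columns are the frame's x, y, z axes.
In Python, from plant import ctrl, sensors, optics gives the robot as it stands. Calls block until the motion is done:
- ctrl.move_ptp(position, orientation): joint-space move of the TCP to a pose.
- ctrl.move_l(position, rot=None, vel=150, threshold=None): straight line of the TCP; rot=None keeps the orientation; vel is the mean speed in mm/s. With threshold (N) it stops when the force on the tool has changed by that much, and returns True; else False.
- ctrl.set_joints(angles): joint-space move.
- ctrl.gripper_to(opening, force=None): finger opening in mm; force is the grip in N (None keeps the last); returns when the fingers have stopped.
- ctrl.hold(seconds).
- ctrl.solve_ik(position, orientation): joint angles nearest the present ones, or None.
- sensors.read_state(): the state.
- optics.grab_frame(name): name is "side" or "top"; returns (picture, depth): 480x640x3 uint8, red, green, blue; 480x640 float32, mm along the optical axis (not along the pixel's ray), 0 where there is no reading.
- optics.camera_params(name): a dict with "mtx" (3x3 intrinsics, pixels), "R" (3x3) and "t" (3): a world point X has camera coordinates R X + t. Camera axes: x right, y down, z forward; pixel columns grow to the right and rows downward; lengths in mm; the calibration is good to about 2 mm. A picture is of the moment at which its call begins. camera_params takes no time and is no camera call.
A pose or a line that the arm cannot do raises ctrl.MotionError and nothing moves.
- ctrl.finish_job(): hands the job in, once; it reports no verdict.
The state is a dict: "t": time; "q": joint angles; "qvel": joint speeds; "tau": joint torques, N m; "eef_pos": TCP position; "eef_rot": TCP orientation; "force": force on the tool from outside, world axes, zero at the start; "wrist_torque": the same for the moment, N m; "grip_width": finger opening in mm.
Only numpy, scipy, OpenCV 4.12 (cv2) and the standard library are available. Lean on these libraries where they do the work, as an engineer would, in place of code of your own. Each camera call takes 0.05 s, during which the arm holds its last target.

## Task

Three pieces of tackle have been put away in each other's places. Put the stone sinker in the middle of the round dish, the line spool standing in the middle of the square tray, and the metal jig lying lengthwise in the middle of the oblong tray, setting one of them aside on the empty cork mat along the way to free its place. Leave all three the right way up, and do not disturb the spoon lure, the tin and the whetstone lying around them.

Things in the scene. Friction and masses are not known exactly. Their poses are not given: they have to be found in the camera images.
- stone_sinker: Grey stone sinker, loose, about 0.2 kg: a rounded block 58 (x) by 40 (y) by 36 mm high, with a small brass eye on its top up to 47 mm (look only). Starts in the oblong tray, roughly lengthwise, eye up. The origin is the centre of its underside; z points up.
- line_spool: Line spool, loose, about 0.1 kg: two grey flanges of 46 mm diameter and 6 mm thickness with pale wound line (36 mm diameter) between them, 40 mm high, standing on a flange. Starts in the round dish. The origin is the centre of its underside; z points up.
- metal_jig: Solid steel fishing jig, loose, about 0.2 kg: a lying bar 84 mm long (x) with a middle part 60 long, 26 wide (y) and 28 mm high and narrower ends (18 wide, from 4 to 24 mm above its underside). Starts in the square tray at any yaw. Its long axis is x; which end points where does not matter. The origin is the centre of its underside; z points up.
- round_dish: Round shallow light-wood dish, 120 mm across outside, 110 mm inside; its floor is 4 mm above the shelf and its rim stands 5 mm above that floor (9 mm in all). Fixed to the shelf. The origin is the centre of its underside; z points up.
- square_tray: Square shallow light-wood tray, 112 by 112 mm outside, 102 by 102 mm inside; floor 4 mm above the shelf, rim 5 mm above that floor. Fixed to the shelf. The origin is the centre of its underside; z points up.
- oblong_tray: Oblong shallow light-wood tray, 140 mm long (x) by 72 mm wide (y) outside, 130 by 62 mm inside; floor 4 mm above the shelf, rim 5 mm above that floor. Fixed to the shelf. The origin is the centre of its underside; z points up.
- cork_mat: Flat square cork mat, 110 by 110 mm and 4 mm thick, empty at the start: the free spot. Fixed to the shelf. The origin is the centre of its underside; z points up.
- spoon_lure: Silver spoon lure, a bystander, loose: about 52 mm long (x), 28 mm wide, 5 mm thick, lying flat on the shelf. The origin is the centre of its underside; z points up.
- hook_tin: Round steel tin, a bystander, loose: 52 mm diameter, 24 mm high. The origin is the centre of its underside; z points up.
- whetstone: Brick-coloured whetstone, a bystander, loose: 85 (x) by 28 (y) by 18 mm high. The origin is the centre of its underside; z points up.

How it is judged (in metres and radians):
On the way:
1. one of the three pieces is set down on the cork mat and let go (((horizontal distance between stone_sinker and cork_mat below 0.05 m and z of stone_sinker in the frame of cork_mat below 0.009 m and linear speed of stone_sinker below 0.05 m/s and contact force between stone_sinker and the fingers below 0.1 N) or (horizontal distance between line_spool and cork_mat below 0.05 m and z of line_spool in the frame of cork_mat below 0.009 m and linear speed of line_spool below 0.05 m/s and contact force between line_spool and the fingers below 0.1 N) or (horizontal distance between metal_jig and cork_mat below 0.05 m and z of metal_jig in the frame of cork_mat below 0.009 m and linear speed of metal_jig below 0.05 m/s and contact force between metal_jig and the fingers below 0.1 N))), for 0.2 s.
At the end, for the whole second after the job is handed in: Stone sinker in the round dish, line spool in the square tray, metal jig in the oblong tray: each resting on the floor of its place within 15 mm of the middle, right way up (within about 8 degrees), the jig within 17 degrees of the tray's length, all at rest (horizontal distance between stone_sinker and round_dish below 0.015 m and z of stone_sinker in the frame of round_dish between 0.001 and 0.009 m and angle between each of stone_sinker, line_spool, metal_jig's own z axis and vertical below 0.15 rad and linear speed of each of stone_sinker, line_spool, metal_jig below 0.02 m/s and angular speed of each of stone_sinker, line_spool, metal_jig below 0.2 rad/s and horizontal distance between line_spool and square_tray below 0.015 m and z of line_spool in the frame of square_tray between 0.001 and 0.009 m and horizontal distance between metal_jig and oblong_tray below 0.015 m and z of metal_jig in the frame of oblong_tray between 0.001 and 0.009 m and angle between the x axis of metal_jig and the x axis of oblong_tray, either way round below 0.3 rad); the robot touches nothing.
It fails at once if the spoon lure, the tin or the whetstone is moved by more than 20 mm (distance of any of spoon_lure, hook_tin, whetstone from where it was at the start of the episode above 0.02 m).
It also fails if it takes over 112 s, if anything falls off the work surface, if the arm or the gripper's body presses on something with over 40 N, if the wrist force passes 120 N, or if a joint passes its speed limit or range.

## Working session

There is one attempt and no reset: what is moved stays moved. The work goes in short steps, each a Python script; the robot and the scene stay as the last script left them, time stands still between calls to the robot, and variables do not carry over. Pictures are saved under pics/ and viewed, and the job is handed in when it is done.

```bash
ls; mkdir -p pics; python3 - <<'E'
from plant import ctrl,sensors,optics
import cv2,numpy as np
print(sensors.read_state()); print(ctrl.tcp_to_tips)
for n in ("side","top"):
    p,d=optics.grab_frame(n); cv2.imwrite(f"pics/{n}0.png",p[:,:,::-1]); np.savez(f"{n}0.npz",p=p,d=d)
    print(n,optics.camera_params(n),(d==0).mean())
E
```

```text
pics
{'t': 0.0, 'q': array([-1.38748866e+00,  2.07444225e-01,  1.54293929e+00, -1.00058681e-05,
        1.39350179e+00, -1.50496746e-01]), 'qvel': array([ 9.41788611e-04, -1.15321161e-03,  1.49457408e-04, -2.97829443e-05,
        3.67889065e-04, -1.23657866e-03]), 'tau': array([ 1.56562743e-03, -3.83032286e+01, -2.91594994e+01, -1.54625254e-04,
        1.05233886e-02, -9.60385648e-06]), 'eef_pos': array([ 188.23915723, -542.50106131,  221.81898306]), 'eef_rot': array([[ 9.44802197e-01,  3.27641000e-01, -4.27593563e-04],
       [ 3.27641109e-01, -9.44799571e-01,  2.25243782e-03],
       [ 3.34000765e-04, -2.26820543e-03, -9.99997372e-01]]), 'force': array([-0.0477066 , -0.39885884, -0.49447211]), 'wrist_torque': array([0.01400379, 0.0094561 , 0.05356382]), 'grip_width': 85.32593104985588}
25.0
side {'mtx': array([[533.71523084,   0.        , 314.57209588],
       [  0.        , 533.71523084, 239.0580601 ],
       [  0.        ,   0.        ,   1.        ]]), 'R': array([[-0.73734009, -0.6754996 , -0.00546677],
       [-0.51744214,  0.56997823, -0.63826205],
       [ 0.4342617 , -0.46778746, -0.76979976]]), 't': array([413.72290153, 294.5549024 , 662.23436567])} 0.0040462239583333335
top {'mtx': array([[539.33377663,   0.        , 317.53454628],
       [  0.        , 539.33377663, 244.98491137],
       [  0.        ,   0.        ,   1.        ]]), 'R': array([[-0.0095    , -0.99974825,  0.02032693],
       [-0.9906614 ,  0.00664478, -0.13618307],
       [ 0.13601372, -0.02143084, -0.99047513]]), 't': array([ -4.2625242 , 548.50196765, 908.73745531])} 0.004069010416666667
```

View pics/side0.png

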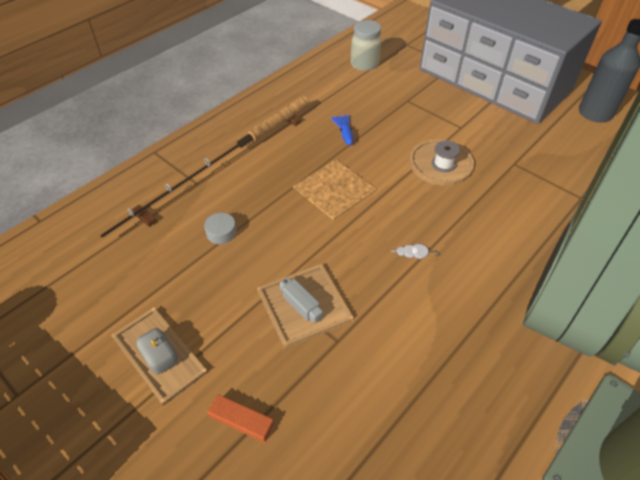

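View pics/top0.png

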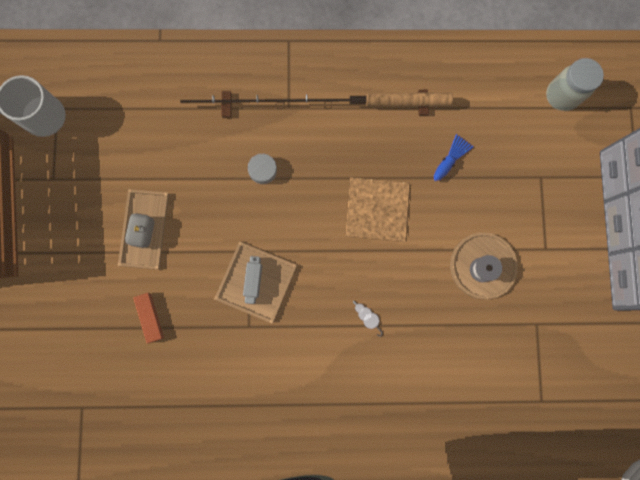

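The side view shows the sinker at (157,349) in the oblong tray, the jig at (301,300) in the square tray and the spool at (446,155) in the dish. The mat is empty at (335,188). In the top view these are at (139,231), (252,279), (487,268) and (378,210). Next I'll look at enlarged crops.

```bash
cat > h.py <<'E'
import cv2,numpy as np
from plant import ctrl,sensors,optics
CP={n:optics.camera_params(n) for n in("side","top")}
def ray(n,u,v,z):
    c=CP[n];d=c["R"].T@np.linalg.inv(c["mtx"])@np.array([u,v,1.]);o=-c["R"].T@c["t"]
    return o+d*(z-o[2])/d[2]
def tri(a,b): # a=(u,v) side, b top
    A=[];B=[]
    for n,(u,v) in(("side",a),("top",b)):
        P=CP[n]["mtx"]@np.c_[CP[n]["R"],CP[n]["t"]]
        for k,x in((0,u),(1,v)):
            r=x*P[2]-P[k];A.append(r[:3]);B.append(-r[3])
    s=[np.linalg.norm(r) for r in A];A=np.array([r/k for r,k in zip(A,s)]);B=np.array([b/k for b,k in zip(B,s)])
    x=np.linalg.lstsq(A,B,rcond=None)[0];return x
def cloud(n,d):
    c=CP[n];v,u=np.mgrid[:480,:640];K=c["mtx"]
    X=np.stack([(u-K[0,2])/K[0,0]*d,(v-K[1,2])/K[1,1]*d,d],-1)
    return (X-c["t"])@c["R"]
def crop(p,u0,v0,w,h,s,name):
    c=cv2.resize(p[v0:v0+h,u0:u0+w],None,fx=s,fy=s,interpolation=cv2.INTER_CUBIC)[:,:,::-1].copy()
    for k in range(0,w,10):
        cv2.putText(c,str(u0+k),(k*s,8),0,.3,(0,255,255),1);cv2.line(c,(k*s,10),(k*s,16),(0,255,255),1)
    for k in range(0,h,10):
        cv2.putText(c,str(v0+k),(0,k*s+4),0,.3,(0,255,255),1);cv2.line(c,(20,k*s),(26,k*s),(0,255,255),1)
    cv2.imwrite(name,c)
E
python3 - <<'E'
from h import *
t=np.load("top0.npz");s=np.load("side0.npz")
crop(t["p"],110,180,200,150,4,"pics/t_a.png");crop(t["p"],335,165,200,150,4,"pics/t_b.png")
crop(s["p"],105,255,260,160,3,"pics/s_a.png");crop(s["p"],280,125,210,150,3,"pics/s_b.png")
for n,f in(("top",t),("side",s)):
    X=cloud(n,f["d"]);ok=(f["d"]>0)&(abs(X[...,0]-500)<200)
    print(n,np.median(X[...,2][ok]))
    np.save(n+"_X.npy",X)
    for nm,a in dict(sink=((157,349),(139,231)),jig=((301,300),(252,279)),spool=((446,155),(487,268)),mat=((335,188),(378,210))).items():
        u,v=a[n=="top"];print(nm,X[v-1:v+2,u-1:u+2].reshape(-1,3).mean(0).round(1))
E
```

```text
top 1.4534502445040003
sink [574.6 302.2  41.3]
jig [490.1 106.2  32. ]
spool [ 504.9 -303.1   45.9]
mat [ 617.2 -121.2    4.2]
side -0.12817127159722544
sink [570.4 310.5  39.3]
jig [482.8 115.1  30.7]
spool [ 497.4 -288.    42.9]
mat [567.  -56.8  81.5]
```

View pics/t_a.png

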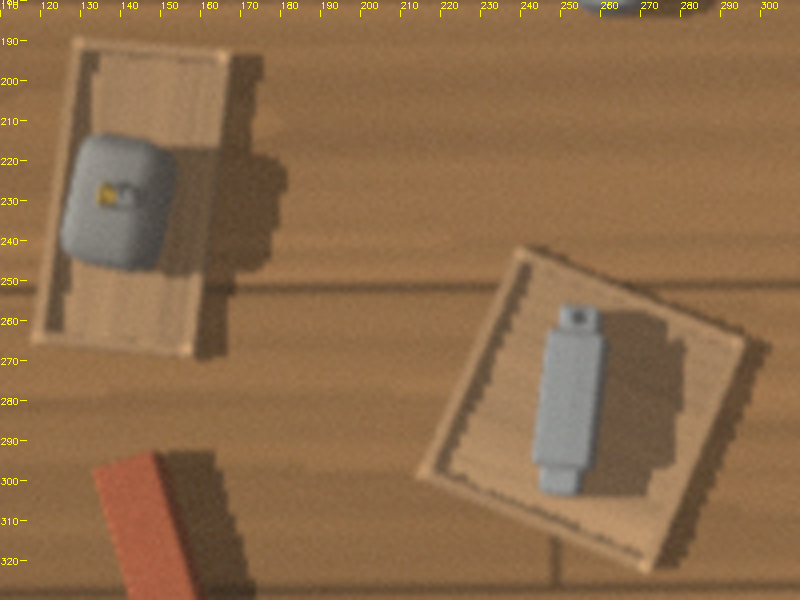

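View pics/t_b.png

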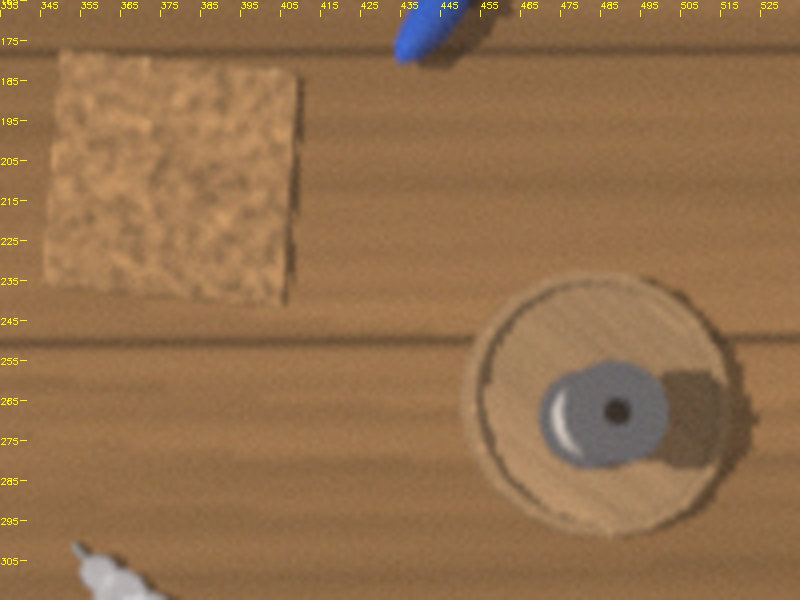

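View pics/s_a.png

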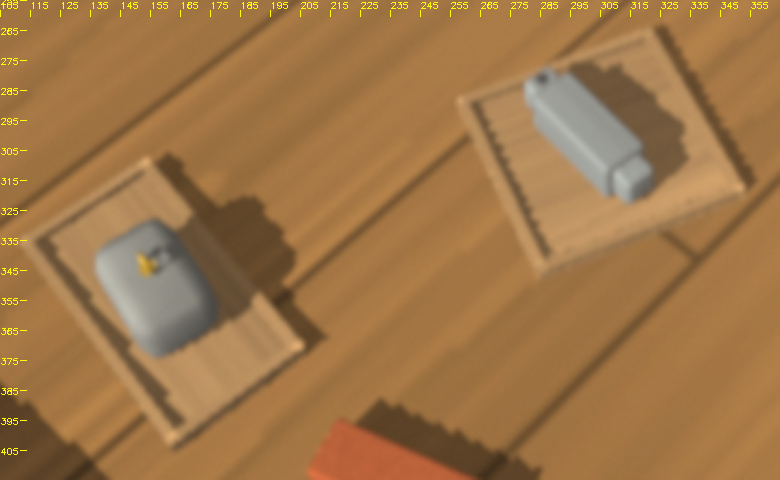

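View pics/s_b.png

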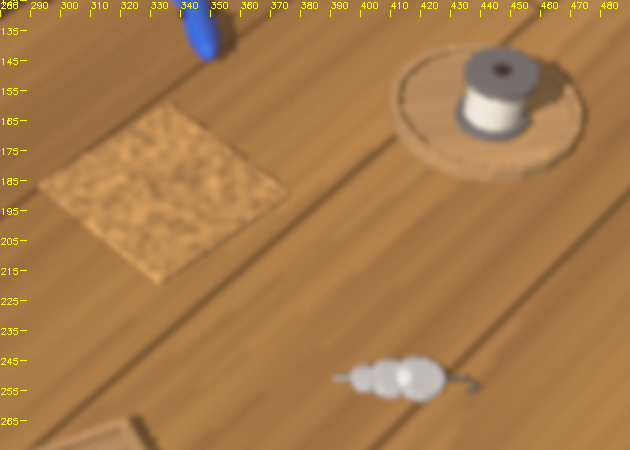

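The crops give sharp corners, for example the oblong tray rim at top (129,190), (167.5,193.7), (119,265) and (158,268), and the spool hole at top (489.2,267.7) and side (447.7,148.3). I'll triangulate these and cross-check against the depth clouds.

```bash
python3 - <<'E'
from h import *
np.set_printoptions(suppress=True,precision=1)
S={"oblong":([(115,335),(155,308.3),(206,370.7),(162.3,403.3)],[(129,190),(167.5,193.7),(158.2,268),(119,265)],9),
"square":([(258.3,288.3),(323.3,265),(353.3,318.3),(286.7,346.7)],[(240.5,242),(296.2,265.5),(272.5,323),(216.2,298.7)],9),
"mat":([(292.7,186.7),(336,160),(376,189.3),(332.7,219.3)],[(350.5,177.5),(409.5,183.2),(406.2,240.7),(346.2,235)],4)}
for k,(a,b,z) in S.items():
    P=np.array([tri(i,j) for i,j in zip(a,b)]);T=np.array([ray("top",*j,z) for j in b]);Q=np.array([ray("side",*j,z) for j in a])
    e=P-np.roll(P,-1,0)
    print(k,"tri",P.mean(0),"zs",P[:,2],"top",T.mean(0)[:2],"side",Q.mean(0)[:2],"len",np.linalg.norm(e[:,:2],axis=1),"yaw",[round(np.degrees(np.arctan2(v[1],v[0]))%180,1) for v in e])
print("spoolhole",tri((447.7,148.3),(489.2,267.7)),ray("top",489.2,267.7,44),ray("side",447.7,148.3,44))
for n in("top","side"):
    X=np.load(n+"_X.npy").reshape(-1,3)
    tab=X[(abs(X[:,0]-550)<150)&(abs(X[:,1])<350)&(X[:,2]<12)]
    # local plane z near
    for nm,c,r,zl in(("sink",(573,302),50,22),("jig",(488,106),55,24),("spool",(503,-298),40,36),("dish",(510,-292),75,6.5)):
        m=np.linalg.norm(X[:,:2]-c,axis=1)<r;Y=X[m]
        Z=Y[Y[:,2]>zl]
        if nm=="dish": Z=Z[Z[:,2]<13]
        (cx,cy),wh,an=cv2.minAreaRect(Z[:,:2].astype(np.float32))
        print(n,nm,len(Z),"med z",np.median(Z[:,2]),"p95",np.percentile(Z[:,2],95),"mean",Z.mean(0)[:2],"rect",(round(cx,1),round(cy,1)),np.array(wh),round(an,1), "circ",np.array(cv2.minEnclosingCircle(Z[:,:2].astype(np.float32))[0]))
E
```

```text
oblong tri [584.8 306.1   3.7] zs [6.3 4.7 1.8 2.1] top [583.9 304.4] side [582.1 307.1] len [ 69.1 136.6  70.9 136.5] yaw [np.float64(85.0), np.float64(174.3), np.float64(84.9), np.float64(173.5)]
square tri [487.  101.5   1.7] zs [ 2.1  3.5  2.8 -1.4] top [486.2 100.6] side [484.  104.9] len [111.2 110.3 109.8 111.2] yaw [np.float64(66.2), np.float64(156.9), np.float64(66.7), np.float64(157.6)]
mat tri [ 621.6 -121.9   -3.2] zs [-2.3 -2.8 -3.8 -4. ] top [ 619.3 -121.5] side [ 617.9 -115.8] len [110.6 108.1 110.6 108.4] yaw [np.float64(84.2), np.float64(174.8), np.float64(84.3), np.float64(174.8)]
spoolhole [ 506.2 -308.6   40.6] [ 505.6 -307.6   44. ] [ 504.9 -304.6   44. ]
top sink 758 med z 39.27089206504476 p95 43.76052222703808 mean [577.7 303.4] rect (579.3, 305.7) [40.  57.8] 79.0 circ [579.4 306.2]
top jig 647 med z 32.18310755731595 p95 35.32903217369013 mean [490.  106.4] rect (490.4, 106.8) [26.3 82.9] 83.0 circ [490.3 106.4]
top spool 549 med z 45.23739583725521 p95 48.02848251563279 mean [ 506.4 -305.7] rect (506.6, -306.4) [44.5 45.3] 53.5 circ [ 506.9 -306.8]
top dish 1135 med z 8.53168133091049 p95 11.986918027833593 mean [ 513.6 -305.3] rect (514.5, -308.6) [122.2 119.5] 44.9 circ [ 507.2 -308. ]
side sink 1129 med z 37.768818542043114 p95 41.00148906268725 mean [572.9 311.2] rect (577.5, 309.8) [40.  56.9] 79.5 circ [577.  308.5]
side jig 770 med z 30.47874686290962 p95 33.0669005980722 mean [486.7 111.4] rect (489.9, 110.1) [26.2 84.7] 84.1 circ [489.9 110. ]
side spool 360 med z 43.05919240233593 p95 45.041328396692414 mean [ 504.9 -301.4] rect (506.1, -303.5) [44.6 45.9] 16.3 circ [ 505.4 -304.5]
side dish 497 med z 8.568962978615048 p95 11.087167224479241 mean [ 506.3 -297.3] rect (512.6, -304.5) [119.8 121.6] 18.9 circ [ 513.4 -305. ]
```

Both cameras agree to about 3–5 mm and the heights match the text (jig top about 31, spool top about 44, sinker body about 39), so I'll average the two views. The plan is jig to mat, spool to square tray, sinker to dish, then jig to oblong tray.

```bash
cat >> h.py <<'E'
def rot(deg):
    a=np.radians((deg+90)%180-90);c,s=np.cos(a),np.sin(a)
    return np.array([[c,s,0],[s,-c,0],[0,0,-1.]])
def st(msg=""):
    s=sensors.read_state();print(msg,"t %.1f"%s["t"],"pos",s["eef_pos"].round(1),"F",s["force"].round(1),"w %.1f"%s["grip_width"])
    return s
def pics(tag):
    for n in("top","side"):
        p,d=optics.grab_frame(n);cv2.imwrite(f"pics/{n}_{tag}.png",p[:,:,::-1]);np.savez(f"{n}_{tag}.npz",p=p,d=d)
E
python3 - <<'E'
from h import *
for w in (60,): 
    ctrl.gripper_to(w,force=45);print(w,ctrl.tcp_to_tips)
R=rot(-6.5);x,y=490,108.2
ctrl.move_ptp([x,y,150],R);st()
ctrl.move_l([x,y,60],vel=200);st()
hit=ctrl.move_l([x,y,36],vel=60,threshold=6);st("down %s"%hit)
pics("j1")
t=np.load("side_j1.npz")["p"];crop(t,230,200,160,150,4,"pics/s_j1.png")
E
```

```text
60 25.0
 t 3.0 pos [490.3 107.6 150.1] F [-0. -0. -0.] w 59.6
 t 3.6 pos [490.6 107.9  60.5] F [-0.1  0.   0.1] w 59.6
down False t 4.2 pos [489.7 108.2  35.6] F [-0.2  0.  -0.1] w 60.0
```

View pics/s_j1.png

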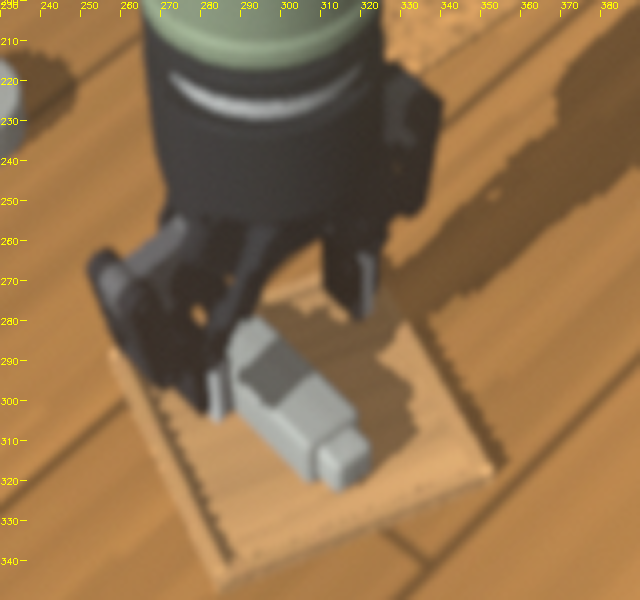

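The open jaws straddle the bar, with pad tips at (283,302) and (321,278). I'll check where their midpoint sits relative to the jig's middle.

```bash
python3 - <<'E'
from h import *
np.set_printoptions(suppress=True,precision=1)
def pr(n,X):
    c=CP[n];q=c["mtx"]@(c["R"]@np.array(X,float)+c["t"]);return q[:2]/q[2]
R=rot(-6.5)
for z in(11,16,20,25): print(z,[pr("side",[490,108.2,z]+R@np.array([0,s,0])) for s in(-30,30)])
print("jig centre z32",pr("side",[490,108.2,32]), "from side", pr("side",[490,110,32]))
E
```

```text
11 [array([285.8, 312.7]), array([315.8, 290.9])]
16 [array([285.6, 310.9]), array([315.8, 289.1])]
20 [array([285.5, 309.5]), array([315.8, 287.6])]
25 [array([285.3, 307.7]), array([315.8, 285.7])]
jig centre z32 [300.7 293.9] from side [299.8 294.7]
```

```bash
python3 - <<'E'
from h import *
np.set_printoptions(suppress=True,precision=1)
X=cloud("side",np.load("side_j1.npz")["d"])
for u,v in((282,304),(282,302),(282,298),(282,292),(321,277),(321,274),(321,268),(318,276),(276,298),(295,300)): print(u,v,X[v,u])
E
```

```text
282 304 [489.8 146.9  49.1]
282 302 [487.9 148.1  57.7]
282 298 [487.3 148.   68.5]
282 292 [483.1 150.5  90.5]
321 277 [476.5  77.8  56.8]
321 274 [475.6  78.9  66.4]
321 268 [476.4  78.1  79.5]
318 276 [480.1  80.4  58.6]
276 298 [493.8 153.4  67.9]
295 300 [488.7 121.8  32.4]
```

```bash
python3 - <<'E'
from h import *
np.set_printoptions(suppress=True,precision=1)
t=np.load("top_j1.npz");X=cloud("top",t["d"]);crop(t["p"],190,210,130,110,6,"pics/t_j1.png")
S=cloud("side",np.load("side_j1.npz")["d"])
c=sensors.read_state()["eef_pos"]
for n,Y in(("top",X),("side",S)):
    Z=Y.reshape(-1,3);L=(Z-c)@rot(-6.5)  # tool frame
    m=(abs(L[:,0])<14)&(abs(L[:,1])>24)&(abs(L[:,1])<60)&(L[:,2]>-60)
    Q=L[m];print(n,len(Q))
    for lo in range(-60,40,6):
        q=Q[(Q[:,2]>=lo)&(Q[:,2]<lo+6)];
        if len(q):print(lo,len(q),"y range",q[:,1][q[:,1]>0].min(initial=99),q[:,1][q[:,1]>0].max(initial=0),q[:,1][q[:,1]<0].max(initial=-99),q[:,1][q[:,1]<0].min(initial=0))
E
```

```text
top 49
-60 1 y range 46.72596407864706 46.72596407864706 -99.0 0.0
24 23 y range 40.20399880296809 59.99217668570793 -99.0 0.0
30 25 y range 39.87921123692467 56.23964831770745 -99.0 0.0
side 1193
-60 62 y range 29.23729869930261 54.61982366356874 -31.52546940989799 -58.075229759951654
-54 55 y range 27.340660940169265 36.36878830117809 -32.07466697653018 -46.517697877136634
-48 58 y range 27.49249562753899 33.27920904982575 -31.820181871873814 -45.46122233594616
-42 66 y range 27.580862822568186 40.43534607603635 -32.42086625468116 -45.657571975410896
-36 70 y range 27.26311537259958 41.312426220442404 -31.850676470122504 -45.90446296883395
-30 68 y range 27.26294891853241 41.12946578885055 -32.90964638663994 -45.77995691993577
-24 52 y range 27.22760643712712 40.8150114369757 -33.3291728736962 -44.38811689157868
-18 23 y range 27.562552914498163 33.61703167728299 -33.35700829282351 -38.57947107766219
-12 2 y range 29.10982114312229 29.10982114312229 -37.780250138185444 -37.780250138185444
24 94 y range 44.40848064654882 59.65845820249855 -25.126708859359063 -57.57584934448108
30 587 y range 24.08959490101162 59.67039279926948 -24.09512209159797 -59.590735655130466
36 56 y range 34.774451465991 34.774451465991 -26.142637355019325 -59.928577098586416
```

View pics/t_j1.png

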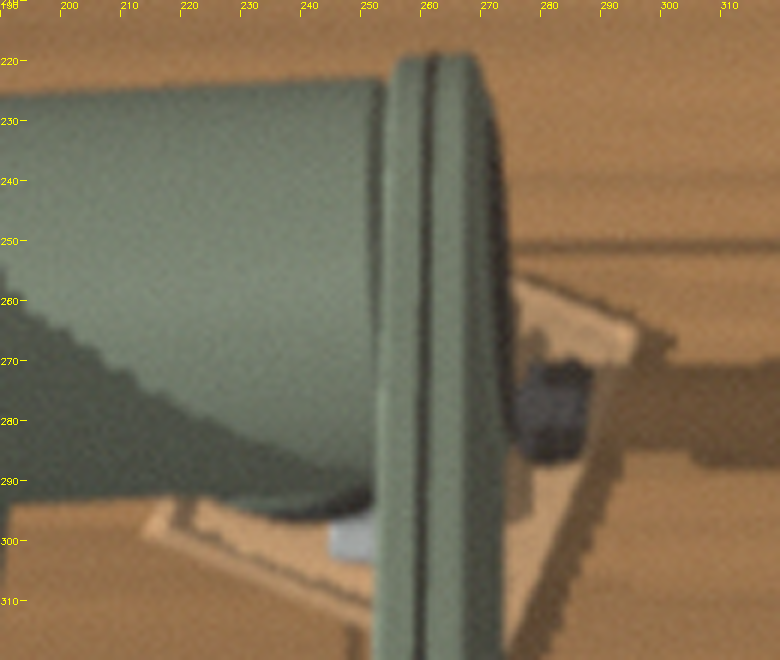

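The side depth puts the fingertips near z≈50, not the 11–20 that the tool data implies. I'll check this before relying on either.

```bash
python3 - <<'E'
from h import *
np.set_printoptions(suppress=True,precision=1)
d=np.load("side_j1.npz")["d"];S=cloud("side",d)
for u,v in((300,230),(300,245),(290,250),(270,240),(270,250),(255,262),(258,280),(265,294),(284,303),(283,306),(283,309),(321,279),(321,281)): print(u,v,S[v,u],d[v,u])
print(d[296:312,278:290].astype(int))
E
```

```text
300 230 [464.3 129.6 217.7] 635.70026
300 245 [461.6 133.3 195. ] 650.1701
290 250 [471.7 141.1 183.9] 659.50085
270 240 [503.1 145.1 181.4] 673.1705
270 250 [605.   62.9  -1.6] 896.7904
255 262 [508.5 169.4 154.4] 685.00183
258 280 [500.1 175.2 128.6] 698.43365
265 294 [545.8 131.7   1.7] 836.30426
284 303 [484.5 147.5  58. ] 758.9559
283 306 [508.7 129.    3.1] 820.4045
283 309 [504.2 133.5   4.6] 815.1642
321 279 [476.5  77.8  51.7] 793.0051
321 281 [496.5  55.4   4. ] 848.87213
[[741 745 748 747 748 746 746 746 750 753 806 802]
 [742 747 748 748 750 750 747 749 752 752 807 806]
 [746 747 749 751 751 750 750 748 752 754 809 805]
 [748 749 752 753 755 752 748 752 754 756 811 810]
 [751 749 751 752 758 756 750 758 753 756 815 810]
 [751 752 753 758 759 759 753 756 760 760 818 815]
 [753 752 756 760 760 758 756 757 759 762 820 815]
 [823 757 757 762 765 761 758 757 758 764 820 819]
 [821 822 760 824 768 765 762 760 764 823 819 821]
 [820 821 819 821 821 769 762 822 823 821 820 821]
 [819 821 818 820 818 820 819 818 822 821   0 820]
 [819 818 819 818 819 818 819 818 817 819 820 820]
 [815 816   0 816 817 817 817 818 818 820 816 819]
 [817 817 818 814 816 815 816 814 816 817 814 815]
 [816 816 814 816 815 816 817 814 815 816 815 817]
 [812 813 814 813 814 816 818 815 812 810 811 813]]
```

Depth is consistent that the tips are about 32 mm higher than the tool data implies. I'll settle it with a slow guarded descent.

```bash
python3 - <<'E'
from h import *
h=ctrl.move_l([490,108.2,26],vel=15,threshold=4);st(h)
pics("j2")
t=np.load("side_j2.npz")["p"];crop(t,230,200,160,150,4,"pics/s_j2.png")
E
```

```text
False t 5.1 pos [490.1 108.2  26. ] F [-0.2 -0.3 -0.2] w 60.1
```

View pics/s_j2.png

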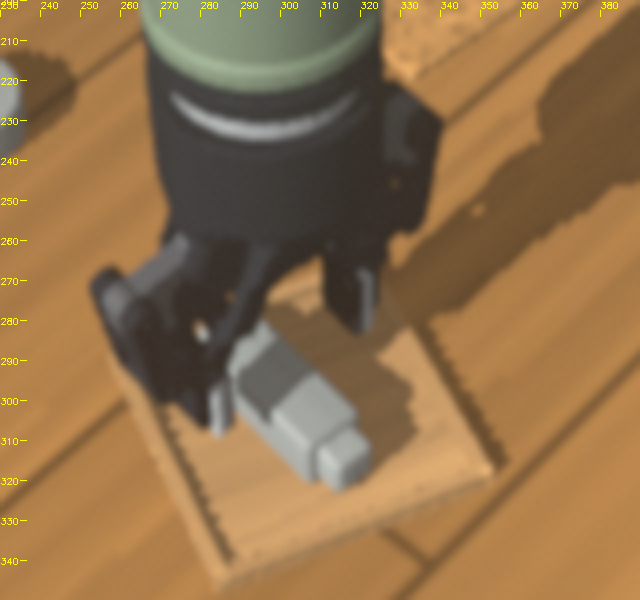

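No contact yet, with the tips at (283,308) and (321,283). Continuing down, guarded.

```bash
python3 - <<'E'
from h import *
np.set_printoptions(suppress=True,precision=1)
for z in (18,10):
    h=ctrl.move_l([490,108.2,z],vel=15,threshold=4);st(h)
    if h: break
pics("j3")
s=np.load("side_j3.npz");crop(s["p"],230,200,160,150,4,"pics/s_j3.png")
S=cloud("side",s["d"])
c=sensors.read_state()["eef_pos"];L=(S.reshape(-1,3)-c)@rot(-6.5);Z=S.reshape(-1,3)
m=(abs(L[:,0])<16)&(abs(L[:,1])>24)&(abs(L[:,1])<45)&(Z[:,2]>14)&(Z[:,2]<120)
for sg in(1,-1):
    q=Z[m&(L[:,1]*sg>0)];print(sg,len(q),np.percentile(q[:,2],[0,2,10,50]))
E
```

```text
False t 5.9 pos [490.  108.2  18. ] F [-0.8  0.1  1. ] w 60.3
False t 6.6 pos [490.  108.2  10. ] F [ 0.7 -0.7  0.3] w 60.1
1 307 [22.3 24.5 31.  52.3]
-1 479 [24.1 30.1 40.4 78.5]
```

View pics/s_j3.png

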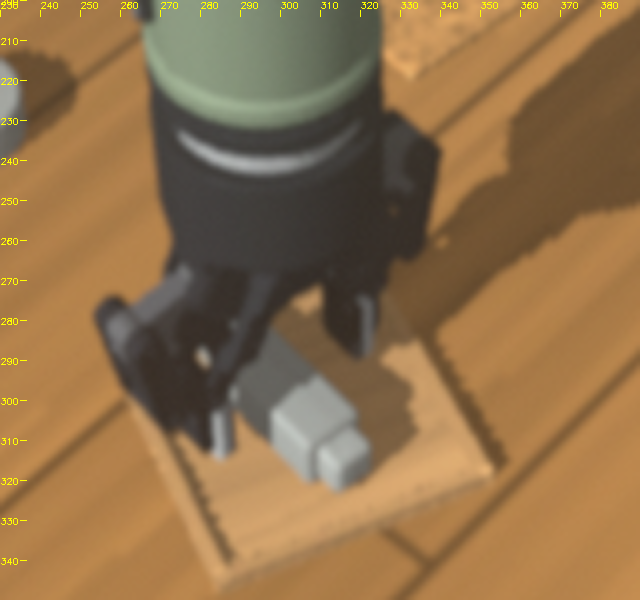

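By depth the tips are at z≈23 with the TCP at 10, so the real fingertips stand about 38 mm behind the stated position. I'll find the floor by touch to pin the offset down.

```bash
python3 - <<'E'
from h import *
h=ctrl.move_l([490,108.2,-14],vel=15,threshold=4);s=st(h)
E
```

```text
True t 7.8 pos [489.9 108.2  -9.3] F [-0.9 -1.3  4.5] w 60.0
```

Contact came at TCP z=-9.3, so the tip is at about TCP+13 with a 60 mm opening, matching the depth. I'll use that measured offset from here. Raise a little, then grip.

```bash
python3 - <<'E'
from h import *
ctrl.move_l([490,108.2,2],vel=60);st()
ctrl.gripper_to(15,force=45);st("grip")
ctrl.move_l([490,108.2,120],vel=120);st("lift")
pics("j4");t=np.load("side_j4.npz")["p"];crop(t,230,150,160,150,4,"pics/s_j4.png")
E
```

```text
t 8.2 pos [490.5 108.2   2.5] F [0.3 0.3 0.1] w 60.1
grip t 8.6 pos [490.  108.2   1.9] F [0.2 0.  0.4] w 25.5
lift t 9.7 pos [489.1 108.2 119. ] F [-0.3  0.4 -1.3] w 24.8
```

View pics/s_j4.png

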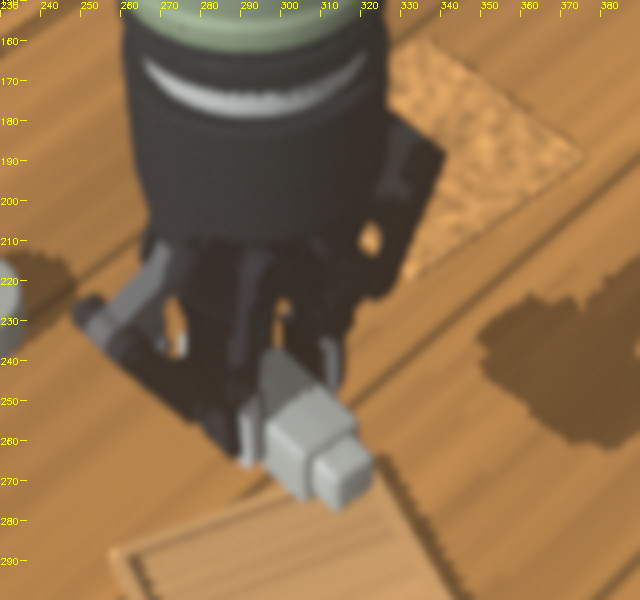

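The jig is held level, front face around (300,250), with a grip width of 25 mm. Taking it to the mat.

```bash
python3 - <<'E'
from h import *
R=rot(-6.5);x,y=618.6,-118.7
ctrl.move_ptp([x,y,100],R);st()
ctrl.move_l([x,y,20],vel=150)
h=ctrl.move_l([x,y,0.5],vel=25,threshold=4);st(h)
ctrl.gripper_to(60);ctrl.hold(.2);st("open")
ctrl.move_l([x,y,100],vel=200)
# spool
R=rot(0);x,y=506.3,-305.5
ctrl.gripper_to(70)
ctrl.move_ptp([x,y,130],R);st()
ctrl.move_l([x,y,50],vel=200)
pics("s1");t=np.load("side_s1.npz")["p"];crop(t,280,60,200,150,4,"pics/s_s1.png")
E
```

```text
t 10.8 pos [ 617.9 -117.3   99.6] F [ 0.2  0.6 -3. ] w 24.8
True t 12.2 pos [ 618.3 -118.7    1.9] F [ 1.3 -0.1  4.6] w 24.8
open t 12.8 pos [ 616.9 -118.1    0.7] F [ 0.3 -0.4  0.2] w 59.9
 t 14.7 pos [ 506.6 -304.7  129.7] F [0.6 0.4 0.2] w 69.9
```

View pics/s_s1.png

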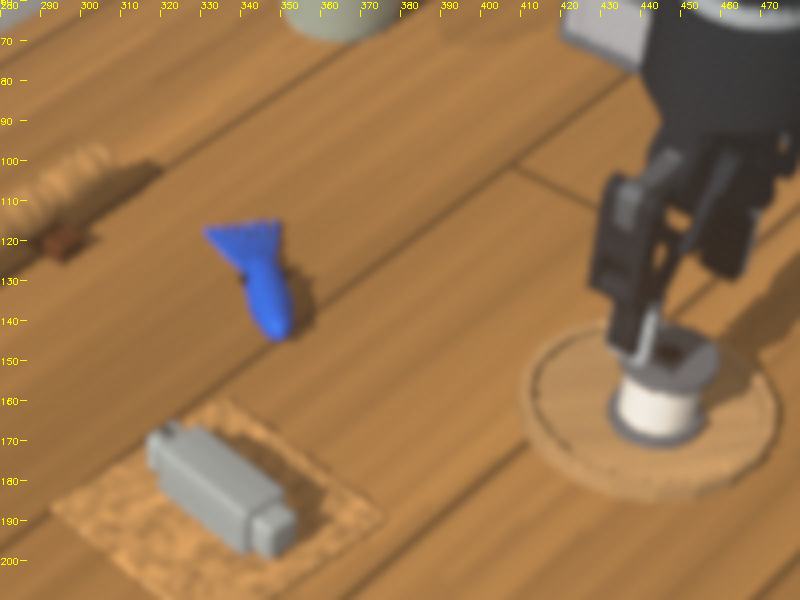

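The jig lies level on the mat around (335,181), and the jaws are above the spool, with the left pad at (440,145). Going down to take the spool.

```bash
python3 - <<'E'
from h import *
x,y=506.3,-305.5
h=ctrl.move_l([x,y,10],vel=100,threshold=6)
h=h or ctrl.move_l([x,y,-4],vel=25,threshold=4);st(h)
ctrl.gripper_to(30,force=40);st("grip")
pics("s2");t=np.load("side_s2.npz")["p"];crop(t,380,60,150,150,4,"pics/s_s2.png")
E
```

```text
False t 16.6 pos [ 506.3 -305.5   -4.1] F [0.6 1.3 0.5] w 69.8
grip t 16.9 pos [ 506.6 -305.8   -3.5] F [-0.3 -0.2  1.6] w 44.2
```

View pics/s_s2.png

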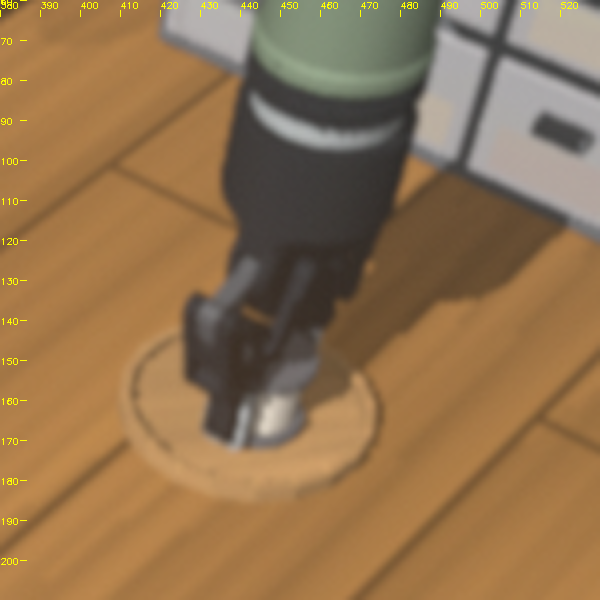

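The grip width of 44 mm is about the flange diameter and the pads reach the lower flange near (440,170). Moving the spool to the square tray.

```bash
python3 - <<'E'
from h import *
ctrl.move_l([506.3,-305.5,110],vel=120);st("lift")
x,y=485.1,102.8;R=rot(-23)
ctrl.move_ptp([x,y,100],R);st()
pics("s3");t=np.load("side_s3.npz")["p"];crop(t,220,160,160,150,4,"pics/s_s3.png")
E
```

```text
lift t 18.1 pos [ 505.5 -304.9  108.9] F [ 0.5 -0.3 -0.9] w 44.8
 t 19.6 pos [485.6 102.2 100. ] F [-0.6  0.1 -1.2] w 44.2
```

View pics/s_s3.png

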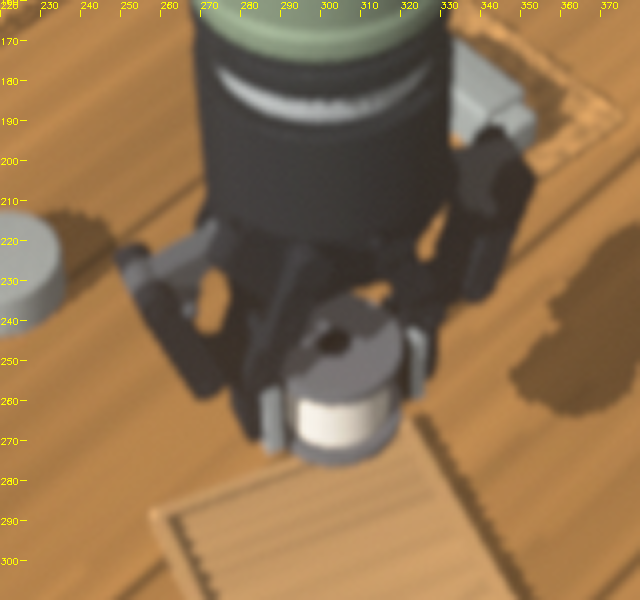

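The spool is upright in the pads, its hole at (302,246). I'll check its offset from the TCP, then place it.

```bash
python3 - <<'E'
from h import *
print(ray("side",302,245.5,147.5).round(1))
x,y=485.1,102.8
ctrl.move_l([x,y,20],vel=120)
h=ctrl.move_l([x,y,-5],vel=25,threshold=4);st(h)
ctrl.gripper_to(62);st("open")
ctrl.move_l([x,y,100],vel=150)
# go above sinker
x,y=578.3,307.8
ctrl.gripper_to(62)
ctrl.move_ptp([x,y,130],rot(-11));st()
pics("k1");s=np.load("side_k1.npz");crop(s["p"],220,230,160,120,5,"pics/s_k1.png")
t=np.load("top_k1.npz");crop(t["p"],190,220,130,110,6,"pics/t_k1.png")
E
```

```text
[486.5 105.1 147.5]
True t 21.4 pos [484.6 102.8  -3.6] F [0.1 0.6 4.3] w 44.5
open t 21.7 pos [483.1 102.7  -4.7] F [-0.2 -0.3 -0. ] w 61.6
 t 23.7 pos [577.6 306.7 129.1] F [ 1.   0.3 -0.5] w 61.9
```

View pics/s_k1.png

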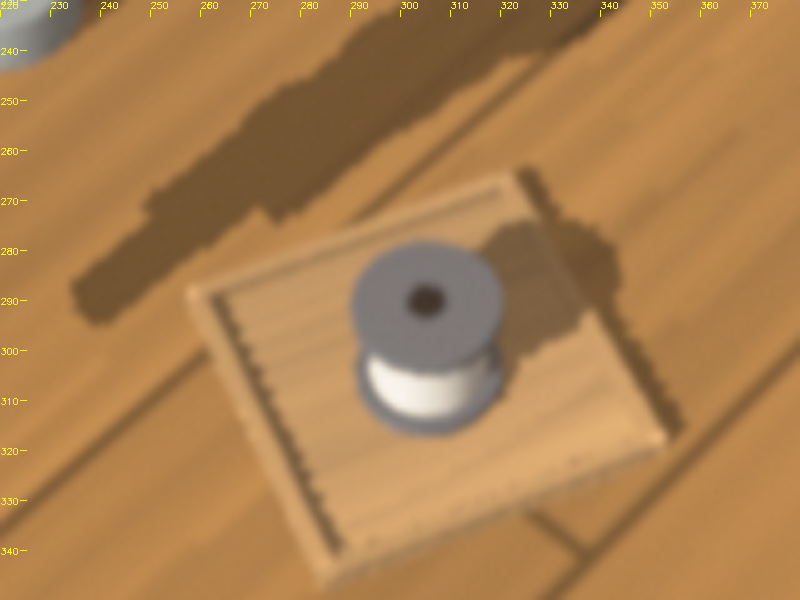

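View pics/t_k1.png

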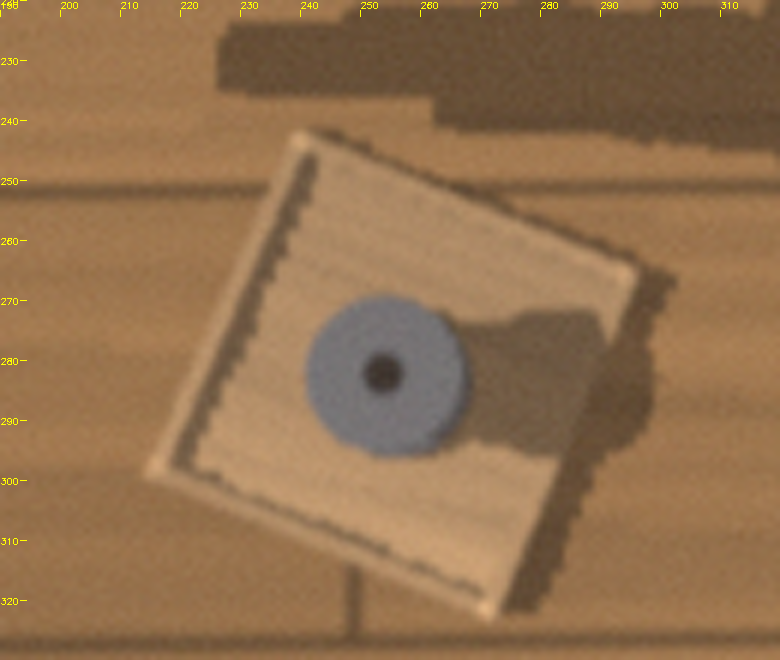

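The spool stands upright near the tray's middle, hole at side (303.5,290) and top (253.7,282). For the sinker, the tips stay above the 9 mm rim.

```bash
python3 - <<'E'
from h import *
np.set_printoptions(suppress=True,precision=1)
print("spool",tri((303.5,290),(253.7,282)),ray("top",253.7,282,44),ray("side",303.5,290,44))
x,y=578.3,307.8
h=ctrl.move_l([x,y,45],vel=150,threshold=8)
h=h or ctrl.move_l([x,y,4],vel=40,threshold=4);st(h)
ctrl.gripper_to(25,force=45);st("grip")
ctrl.move_l([x,y,100],vel=120);st("lift")
pics("k2");t=np.load("side_k2.npz")["p"];crop(t,80,210,160,150,4,"pics/s_k2.png")
E
```

```text
spool [485.8 103.4  40.9] [484. 102.  44.] [486.  105.9  44. ]
False t 25.7 pos [578.7 307.9   4.4] F [ 0.6 -0.2 -0.2] w 61.7
grip t 26.0 pos [578.8 308.    4.6] F [0.4 0.3 1.1] w 39.3
lift t 27.0 pos [577.4 307.4  98.8] F [-0.2  0.3 -2.6] w 39.2
```

View pics/s_k2.png

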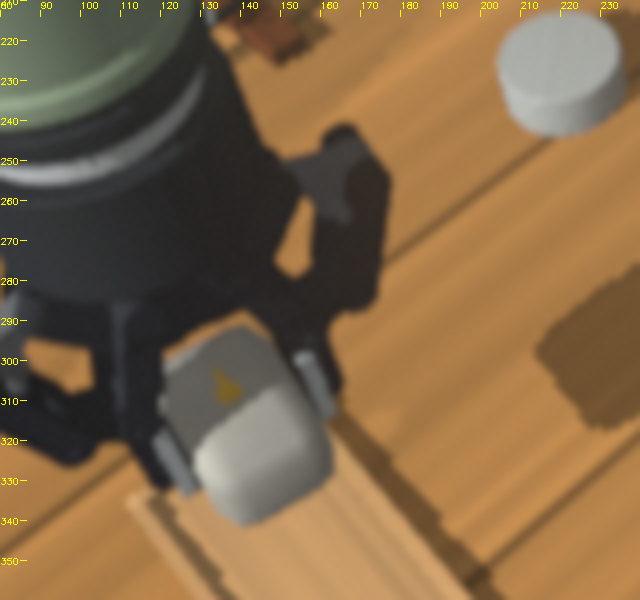

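The sinker is held level at 39 mm grip width, its eye at (136,306). Placing it in the dish.

```bash
python3 - <<'E'
from h import *
print("eye",ray("side",136,306,94.4+45).round(1))
x,y=513.5,-306.5;R=rot(-11)
ctrl.move_ptp([x,y,110],R);st()
ctrl.move_l([x,y,22],vel=120)
h=ctrl.move_l([x,y,1],vel=25,threshold=4);st(h)
ctrl.gripper_to(62);st("open")
ctrl.move_l([x,y,110],vel=150)
x,y=618.3,-118.7
ctrl.move_ptp([x,y,120],rot(-6.5));st()
pics("d1");s=np.load("side_d1.npz");crop(s["p"],280,110,200,130,4,"pics/s_d1.png")
t=np.load("top_d1.npz");crop(t["p"],335,165,200,150,4,"pics/t_d1.png")
E
```

```text
eye [577.2 308.8 139.4]
 t 29.3 pos [ 514.  -305.5  109.9] F [ 0.1 -0.1 -1.1] w 39.2
True t 30.8 pos [ 513.3 -306.4    4.6] F [0.6 0.9 4.2] w 39.1
open t 31.2 pos [ 511.9 -305.2    3.2] F [-0.4 -0.1  0.4] w 62.5
 t 32.9 pos [ 617.5 -119.5  119.1] F [ 0.7 -0.9  0.8] w 62.0
```

View pics/s_d1.png

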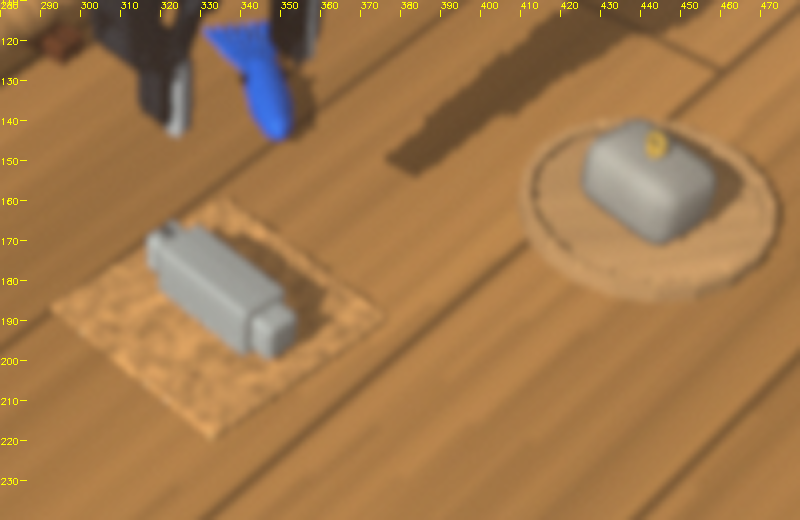

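View pics/t_d1.png

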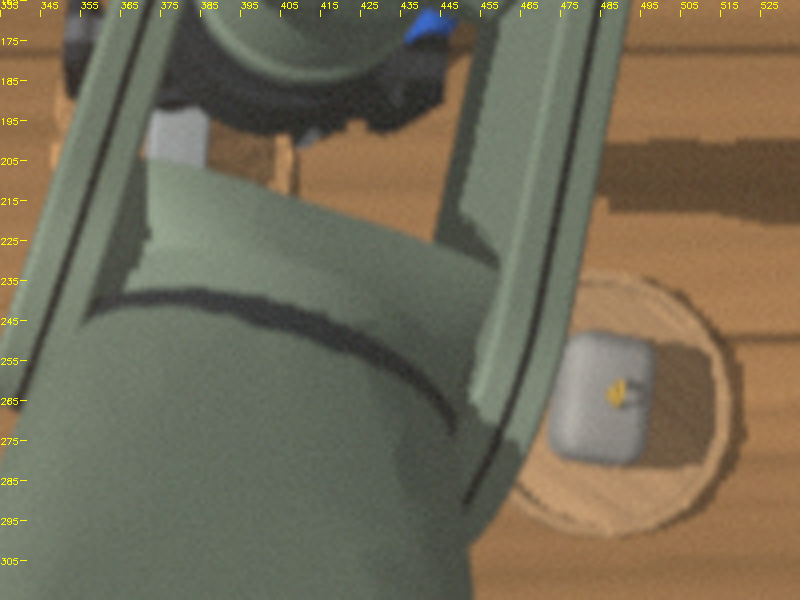

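The sinker sits upright in the dish, eye at side (443,146) and top (488.5,263). The jig on the mat spans side (318,168)–(351,198). Next I'll refine the jig pose, then re-grip slightly higher for clearance over the oblong tray's rim.

```bash
python3 - <<'E'
from h import *
np.set_printoptions(suppress=True,precision=1)
X=cloud("side",np.load("side_d1.npz")["d"]).reshape(-1,3)
def rect(c,r,lo,hi):
    Z=X[(np.linalg.norm(X[:,:2]-c,axis=1)<r)&(X[:,2]>lo)&(X[:,2]<hi)];q=cv2.minAreaRect(Z[:,:2].astype(np.float32));print(q,np.median(Z[:,2]));return q
q=rect((618,-118),55,22,40);rect((513,-306),45,24,60)
(cx,cy),wh,an=q
yaw=an if wh[0]>wh[1] else an+90
yaw=(yaw+90)%180-90;print("jig yaw",yaw)
x,y=cx-0.5,cy-2 # side camera bias as seen before
if abs(x-618)>8 or abs(y+118.7)>8: raise SystemExit("check")
ctrl.move_l([x,y,60],rot(yaw),vel=150)
h=ctrl.move_l([x,y,5],vel=40,threshold=4);st(h)
ctrl.gripper_to(15,force=45);st("grip")
ctrl.move_l([x,y,110],vel=120);st("lift")
x,y=583.0,305.8
ctrl.move_ptp([x,y,100],rot(-6));st()
pics("o1");t=np.load("side_o1.npz")["p"];crop(t,80,210,160,200,3,"pics/s_o1.png")
E
```

```text
((618.0868530273438, -115.64212036132812), (27.85482406616211, 85.1697769165039), 82.96669006347656) 30.34428021402359
((512.2842407226562, -302.3275451660156), (39.69340515136719, 57.873374938964844), 80.71072387695312) 37.199709711107985
jig yaw -7.0333099365234375
False t 35.1 pos [ 617.9 -117.7    5.4] F [ 0.8  0.4 -0.4] w 61.9
grip t 35.5 pos [ 618.  -117.8    5.4] F [-0.2 -0.5  2. ] w 25.1
lift t 36.5 pos [ 616.6 -117.4  108.8] F [-0.3  0.3 -1.6] w 25.2
 t 38.1 pos [583.7 304.5 100. ] F [ 0.  -0.1 -1.3] w 25.2
```

View pics/s_o1.png

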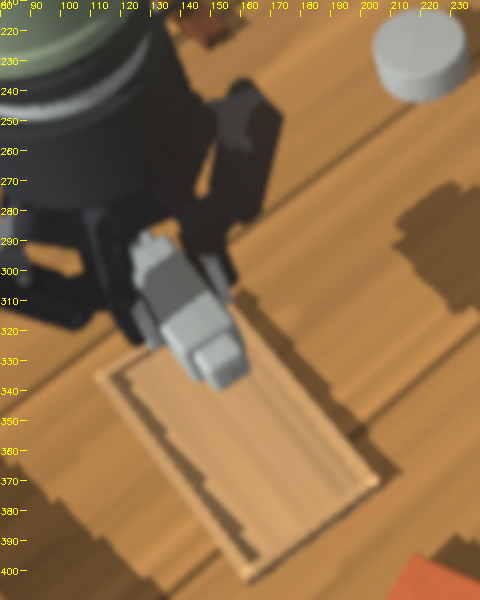

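The jig is held level and lies along the empty tray. Placing it.

```bash
python3 - <<'E'
from h import *
x,y=583.0,305.8
ctrl.move_l([x,y,24],vel=120)
h=ctrl.move_l([x,y,2],vel=25,threshold=4);st(h)
ctrl.gripper_to(44);st("open")
ctrl.move_l([x,y,120],vel=150)
ctrl.move_ptp([400,-200,300],rot(0));st()
pics("f");s=np.load("side_f.npz");crop(s["p"],100,130,265,200,3,"pics/x.png");crop(s["p"],105,255,260,160,3,"pics/s_f.png")
np.set_printoptions(suppress=True,precision=1)
for n in("top","side"):
    X=cloud(n,np.load(n+"_f.npz")["d"]).reshape(-1,3)
    for nm,c,r,lo in(("jig",(583,306),55,22),("spool",(485,103),40,36),("sinker",(513,-306),45,24)):
        Z=X[(np.linalg.norm(X[:,:2]-c,axis=1)<r)&(X[:,2]>lo)&(X[:,2]<70)];print(n,nm,len(Z),cv2.minAreaRect(Z[:,:2].astype(np.float32)) if len(Z) else "",np.median(Z[:,2]))
E
```

```text
True t 39.7 pos [582.8 305.8   5.4] F [1.6 0.5 4.8] w 25.1
open t 40.0 pos [580.9 305.    3.5] F [-0.   0.1  0. ] w 44.2
 t 43.0 pos [ 400.3 -199.5  299.7] F [ 0.2 -0.5  0.9] w 43.9
top jig 677 ((584.1744995117188, 304.1522216796875), (27.334529876708984, 83.87743377685547), 82.48252868652344) 31.894330415577407
top spool 550 ((484.9388732910156, 102.31116485595703), (43.23095703125, 43.41509246826172), 89.71121215820312) 44.9081369128772
top sinker 740 ((514.5604248046875, -305.71868896484375), (41.31443405151367, 58.05009078979492), 77.10391235351562) 39.704008886870575
side jig 930 ((583.302490234375, 307.3775939941406), (26.155271530151367, 84.61001586914062), 83.98368835449219) 30.594565720245605
side spool 666 ((483.67816162109375, 105.29456329345703), (44.777278900146484, 45.941226959228516), 18.695547103881836) 43.29565312977022
side sinker 538 ((512.8457641601562, -302.010986328125), (39.724891662597656, 58.682430267333984), 78.5869369506836) 37.109748957034725
```

View pics/s_f.png

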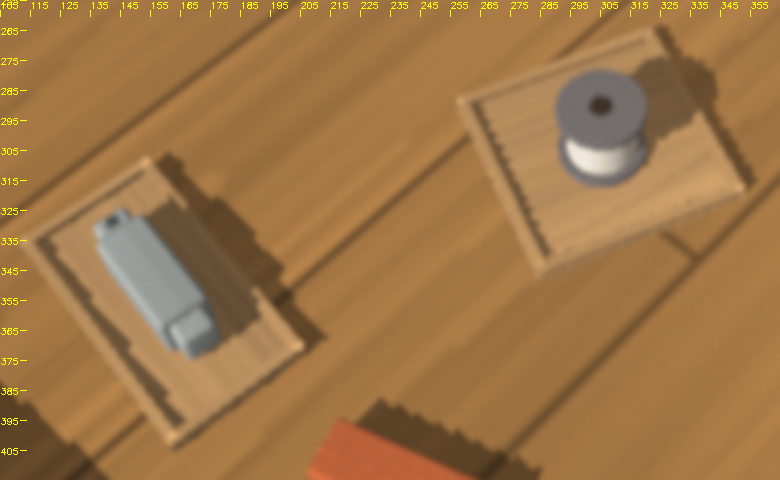

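View pics/top_f.png

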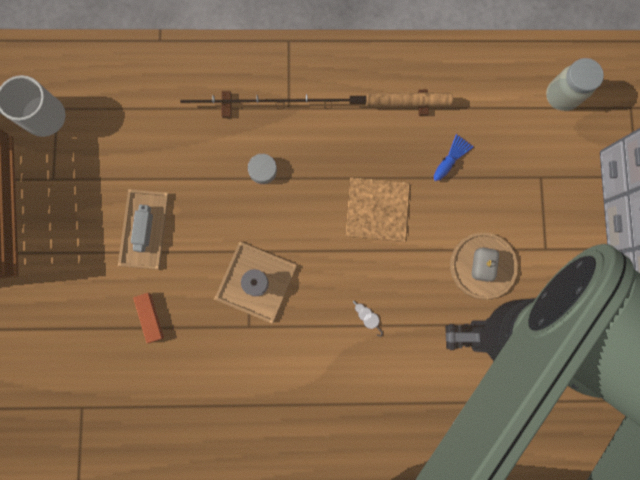

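The side crop shows the jig lying along the oblong tray (156,345) and the spool standing in the square tray (303,290). The top view shows the sinker mid-dish (486,264). The tin (263,168), spoon (368,316) and whetstone (147,318) are at their starting pixels. Handing in.

```bash
python3 - <<'E'
from h import *
ctrl.hold(.5);st();ctrl.finish_job()
E
```

```text
t 43.6 pos [ 400. -200.  300.] F [ 0.7 -0.3 -0.4] w 44.0
the job is handed in; nothing more can be done
```

All three pieces are in their places, and I handed the job in at about 44 s of the 112 s allowed. I set the jig aside on the cork mat, stood the spool in the square tray, put the sinker in the round dish, then laid the jig lengthwise in the oblong tray.

**Last checks:** In the last pictures each piece was upright and within about 2 mm of the middle of its place, averaging both cameras. The jig was about 1° off the tray's length. The spoon lure, tin and whetstone were at their starting pixels in the top view, judged by eye. The arm was clear of everything.

**What disagreed:**
- **Fingertip position:** The fingertips stood about 38 mm farther back than `ctrl.tcp_to_tips` says. Depth images showed this, and a guarded touch on the tray floor confirmed it. I used the measured offset for every grasp and placing.
- **Camera offset:** The two cameras differed by about 3–5 mm, mostly in y, so I averaged them.

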